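# Show the carved face of a printing block to the inspection camera

## Robot

A 6-joint arm with a two-finger parallel gripper is mounted at the origin on the work surface. World frame = base frame: x ahead of the robot, y to its left, z up, the work surface at z = 0. Lengths are in mm, angles in rad, forces in N, time in s.
With the tool pointing down it reaches from about 425 to 925 mm from the base axis. Payload 12.5 kg.
Tool frame: the origin (TCP) lies at the very end of the fingers, on their centre line; the grasp point (between the pads) lies hold_point_z behind it (hold_point_z is the distance from the TCP to the grasp point, in mm); z points along the fingers, y is the line along which they close (so a half turn about z gives the same grasp; the last joint's range is limited). The gripper opens to 85 mm and grips with 20 to 120 N. Pads are 22 mm wide; open, the fingers measure 114 mm over their backs; the gripper's body (76 mm by 85 mm) begins 54 mm behind the grasp point. The pads swing forward as they close: fully open they stand 13 mm farther back than shut.
Start: joints at [-1.314, 0.491, 1.559, -0, 1.092, -0.106], TCP at [221.832, -584.325, 231.327] pointing down, gripper open.
Joint ranges: [-3.1, 3.1], [-0.84, 2.19], [0.05, 2.79], [-1.13, 4.28], [0.06, 2.93], [-2.69, 2.69]. Speed limits (rad/s): [2.22, 2.22, 2.79, 3.14, 3.14, 3.14].

## Interface

Orientations are given as a unit quaternion [w, x, y, z].
In Python, from bench import * gives the robot as it stands.
- The arm moves only by the tool servo_tool, never from a script. Its argument "increments" is a list of rows, each a list of 7 numbers: the shift along the world's x, y, z normalised to -1 to 1, where 1 is 100 mm, then the turn, a rotation vector about the world's x, y, z normalised to -1 to 1, where 1 is 30 degrees, then the closure in counts, from 0 (fully open) to 255 (shut). In form: [[tx, ty, tz, rx, ry, rz, claw], ...]. A call has 1 to 10 rows; each row is the pose to reach, as a shift and turn from the pose commanded when the call began; what a row does not reach only later rows make up. A row lasts 1/12 s, in which the tool goes at most 41.7 mm and 7.16 degrees, less where a joint would pass 70% of its speed; a pose out of reach is approached as far as the arm can. A call with a number of a shift or a turn outside -1 to 1 is refused whole. A call with a gripper value outside its range is refused whole. The fingers move at their own pace and stop on an object; "grip_force" is the grip in N (left out, the last holds). Time passes only in rows, so rows that repeat a pose let the fingers close. It gives the time, the measured TCP pose, the force, the opening and the grip force at its end, in the units of the state.
- get_state(): the state, without advancing time (a new reading comes with each control period).
- camera(name): name is "scene" or "top"; returns the picture (384x512x3 uint8, blue, green, red); there is no depth.
- camera_info(name): a dict with "intrinsics" (3x3 intrinsics, pixels), "T" (4x4, takes a point from camera to world coordinates). Camera axes: x right, y up, looking along -z (the intrinsics and any distortion apply to the point x, -y, -z); pixel columns grow to the right and rows downward; lengths in mm; the calibration is good to about 2 mm. A picture is of the moment at which its call begins. camera_info takes no time and is no camera call.
- sign_off(): hands the job in; it is judged then, once.
The state is a dict: "clock": time; "joint_positions": joint angles; "qvel": joint speeds; "effort": joint torques, N m; "eef_pos": TCP position; "tcp_rot": TCP orientation; "force": force on the tool from outside, world axes, zero at the start; "moment": the same for the moment, N m; "finger_gap": finger opening in mm; "gripper_force": force on a finger pad.
Only numpy, scipy, OpenCV 4.12 (cv2) and the standard library are available. Lean on these libraries where they do the work, as an engineer would, in place of code of your own. Each camera call takes 0.05 s, during which the arm holds its last target. There are 200 camera calls.

## Task

In the leaf-printing workshop, first press the treadle switch fully down to its stop to wake the inspection camera, and let it come up again. Then pick the oblong printing block up off the board and present its carved underside to the camera: in the air about 12 cm in front of the lens, centred on it, square to the view and with the block's long side along the camera head's long side. Finish while holding it still there; do not touch the camera, and leave the round block, the jar and the bowl where they are.

Things in the scene. Friction and masses are not known exactly. Their poses are not given: they have to be found in the camera images.
- block_center (a point): Centre of the loose oblong wooden printing block (about 170 g), standing carved face down on the board; 68 mm tall, this point 34 mm above the underside. Body 100 x 64 x 28 mm; on its top, centred along the long side, a bar handle 70 mm long, 22 mm thick, 40 mm tall. Axes: x along the long side and the bar, y across the bar, z up out of the handle. The carved face is the underside
- camera_head: Camera head: grey box 90 x 60 x 30 mm with a black lens barrel 42 mm across, fixed on a low stand, tipped 25 degrees from straight up towards the robot's side. Origin: centre of the lens glass, 98 mm above the table. z out of the lens along the view, x along the short side (away from the robot and up), y along the long side, level. At 120 mm, the held block's centre is at z = 154 mm
- camera: The camera's stand: dark steel foot 110 x 110 x 12 mm and a short column, fixed to the table. Origin: centre of the foot's underside. z up; x points away from the robot's side, level, opposite to the way the lens is tipped
- treadle (a joint): Treadle switch angle in rad: 0 up at rest, 0.22 fully down at the stop. A spring returns it; pressed on the tread pad it takes about 5 N to start and 10 N to be fully down
- treadle_pad (a point): Top middle of the black ribbed pad (46 x 74 mm) near the raised free end, the robot's side, of the treadle's aluminium plate (135 x 80 mm), hinged 105 mm away along this point's +x; y along the hinge. At rest the plate slopes 0.22 rad, the pad 55 mm above the table; at the stop it is level, the pad 32 mm above the table, having gone down 23 mm and 4 mm away from the hinge
- board: Plywood printing board 260 x 360 x 12 mm with a sheet of paper on it, fixed to the table. Origin: centre of its underside; its top is 12 mm above the table. Both printing blocks stand on it
- round_block_center (a point): Centre (half-way up) of the round wooden printing block, 70 mm across and 62 mm tall with a small turned knob, loose on the board. Bystander
- jar: Jar of yellow dye with a black lid, 60 mm across and 85 mm tall, loose, beyond the board. Origin: centre of its underside. Bystander
- bowl: White bowl, 100 mm across and 45 mm tall, loose, beyond the board. Origin: centre of its underside. Bystander

How it is judged:
By the outcome, as a careful person would: the job done as asked, in the order asked, and still so for the second after the job is handed in, while the arm keeps its last pose, push and grip.
It also fails if it takes over 51 s, if anything falls off the work surface, if the arm or the gripper's body presses on something with over 40 N, if the wrist force passes 120 N, or if a joint passes its speed limit or range.

## Working session

There is one attempt and no reset: what is moved stays moved. The work goes in short steps, Python scripts to look and compute and a tool call to move; the robot and the scene stay as the last step left them, time stands still between calls to the robot, and variables do not carry over. Pictures are saved under pics/ and viewed, at most 10 in all, crops included, and the job is handed in when it is done.

Besides the shell and the picture viewer there is one more tool, called after "Request:" as name([rows], argument=value, ...), one row to a line, values as JSON. servo_tool: Moves the arm, as the interface text tells. Scaled input: -1 to 1 covers 100 mm each way for a shift and 30 degrees each way for a turn. Its arguments: {"type":"object","properties":{"increments":{"type":"array","items":{"type":"array","items":{"type":"number"}}},"grip_force":{"type":"number"}},"required":["increments"]}

```bash
ls; mkdir -p pics
python3 - <<'E'
from bench import *
import cv2,numpy as np
for n in("scene","top"):
    cv2.imwrite(f"pics/{n}0.png",camera(n)); i=camera_info(n); print(n,{k:np.round(v,3).tolist() if k in("intrinsics","T") else v for k,v in i.items()})
s=get_state();print(s)
E
```

```text
pics
scene {'intrinsics': [[402.793, 0.0, 258.231], [0.0, 402.793, 192.996], [0.0, 0.0, 1.0]], 'T': [[-0.641, -0.645, 0.416, 1036.091], [0.768, -0.527, 0.365, 376.705], [-0.016, 0.553, 0.833, 920.575], [0.0, 0.0, 0.0, 1.0]]}
top {'intrinsics': [[413.554, 0.0, 258.701], [0.0, 413.554, 185.598], [0.0, 0.0, 1.0]], 'T': [[0.001, 0.994, -0.113, 508.821], [-1.0, -0.0, -0.008, 0.659], [-0.008, 0.113, 0.994, 1178.042], [0.0, 0.0, 0.0, 1.0]]}
{'clock': 0.1, 'joint_positions': array([-1.31359976e+00,  4.91528292e-01,  1.55939771e+00, -2.68695941e-05,
        1.09167490e+00, -1.05615396e-01]), 'qvel': array([ 0.00157074, -0.00410686, -0.00011975, -0.00015502,  0.00025723,
       -0.00178861]), 'effort': array([ 2.98326930e-03, -6.19444799e+01, -2.62025410e+01, -1.15034513e-04,
        2.89286676e-03,  2.79286115e-05]), 'eef_pos': array([ 221.77172819, -584.12098752,  230.76497501]), 'tcp_rot': array([-5.01776383e-04,  9.83589765e-01,  1.80418736e-01, -5.00561441e-05]), 'force': array([-0.19848307, -0.41368128,  0.09170197]), 'moment': array([ 0.03266335, -0.04904065,  0.00044997]), 'gripper_force': 0.0, 'finger_gap': 85.4950027251617}
```

View pics/scene0.png

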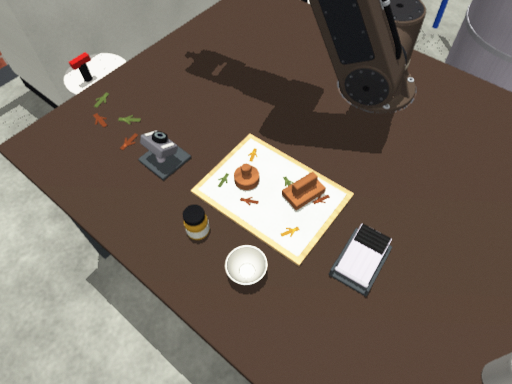

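View pics/top0.png

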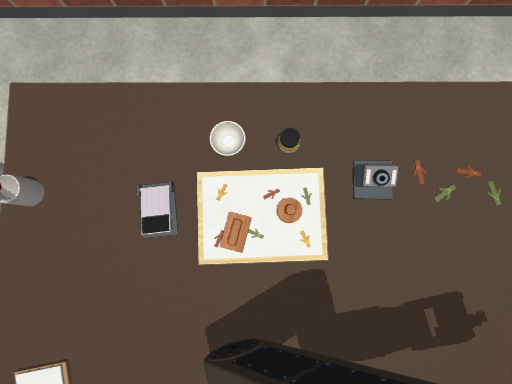

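The scene view shows the treadle (pad near 375,238), the oblong block (303,190) and the camera (160,145). In the top view the pad is at (156,224), the block at (236,232), the round block at (289,210), the camera foot at (374,180) and the lens at (382,177).

```bash
cat > h.py <<'E'
from bench import *
import cv2,numpy as np
from scipy.spatial.transform import Rotation as R
def ray(n,uv):
    i=camera_info(n);K=np.array(i["intrinsics"]);T=np.array(i["T"])
    d=np.linalg.inv(K)@[uv[0],uv[1],1];d=T[:3,:3]@(d*[1,-1,-1]);return T[:3,3],d/np.linalg.norm(d)
def onz(n,uv,z):
    o,d=ray(n,uv);return o+d*(z-o[2])/d[2]
def proj(n,p):
    i=camera_info(n);K=np.array(i["intrinsics"]);T=np.array(i["T"])
    c=(T[:3,:3].T@(np.asarray(p)-T[:3,3]))*[1,-1,-1];q=K@c;return q[:2]/q[2]
def tri(ps):
    A=np.zeros((3,3));b=np.zeros(3)
    for n,uv in ps:
        o,d=ray(n,uv);M=np.eye(3)-np.outer(d,d);A+=M;b+=M@o
    return np.linalg.solve(A,b)
def rot(s): 
    q=s["tcp_rot"];return R.from_quat([q[1],q[2],q[3],q[0]])
E
python3 - <<'E'
import cv2,numpy as np
t=cv2.imread("pics/top0.png");s=cv2.imread("pics/scene0.png")
def crop(im,x,y,w=50,h=50,f=(400,300)): return cv2.resize(im[y:y+h,x:x+w],f,interpolation=cv2.INTER_CUBIC)
m=np.vstack([np.hstack([crop(t,120,175,88,66),crop(t,345,147,64,48)]),np.hstack([crop(t,204,199,64,48),crop(s,130,120,72,54)])])
cv2.imwrite("pics/m.png",m)
E
```

```text
(no output)
```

View pics/m.png

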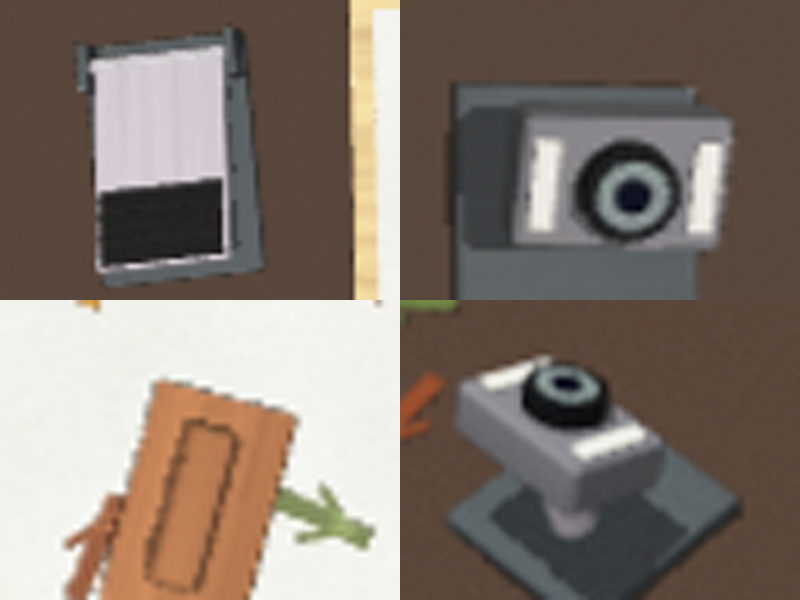

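The mosaic shows clear pad corners, the lens glass ring and two white light strips in both views, and the handle outline on the block. I'll turn these into positions.

Run:
```python
from h import *
np.set_printoptions(precision=2,suppress=True)
f=lambda o,s,p:np.array(o)+(np.array(p)+.5)/s-.5
T1=lambda *p:f((120,175),400/88,p)
T2=lambda *p:f((345,147),6.25,p)
T3=lambda *p:f((204,199),6.25,p)
S4=lambda *p:f((130,120),400/72,p)
pad=[onz("top",T1(*p),z) for p,z in[((100,193),60),((222,180),60),((223,252),50),((103,266),50)]]
print("pad",np.array(pad),np.mean(pad,0)); ex=(pad[0]+pad[1]-pad[2]-pad[3]);print("yaw",np.degrees(np.arctan2(ex[1],ex[0])))
ey=pad[0]-pad[1];print(np.degrees(np.arctan2(-ey[0],ey[1])), np.linalg.norm(ex)/2)
L=tri([("top",T2(233,194)),("scene",S4(167,82))])
a=tri([("top",T2(145,185)),("scene",S4(115,73))]);b=tri([("top",T2(307,187)),("scene",S4(210,143))])
print("lens",L,"L at z98 top",onz("top",T2(233,194),98),"scene",onz("scene",S4(167,82),98));print(a,b)
# foot from top: corners at z=12
ft=[onz("top",T2(*p),12) for p in[(55,85),(295,88)]];print("foot",ft)
h=np.array([onz("top",T3(*p),80) for p in[(190,118),(240,130),(198,290),(148,282)]])
print("handle",h,h.mean(0));e=h[0]+h[1]-h[2]-h[3];print("yaw",np.degrees(np.arctan2(e[1],e[0])),np.linalg.norm(e)/2)
im=cv2.imread("pics/top0.png");hs=cv2.cvtColor(im,cv2.COLOR_BGR2HSV)
m=cv2.inRange(hs,(3,90,90),(18,255,255));m[:,:205]=0;m[:,260:]=0;m[:200]=0;m[262:]=0
m=cv2.morphologyEx(m,cv2.MORPH_OPEN,np.ones((9,9)))
c=max(cv2.findContours(m,0,2)[0],key=cv2.contourArea);r=cv2.minAreaRect(c);print(r)
q=np.array([onz("top",p,40) for p in cv2.boxPoints(r)]);print(q,q.mean(0))
for i in range(2):d=q[i+1]-q[i];print(np.linalg.norm(d),np.degrees(np.arctan2(d[1],d[0])))
for p in[(450,-300,12)]:pass
# foot mask yaw
m=cv2.inRange(hs,(90,20,40),(125,140,140));m[:,:345]=0;m[:,405:]=0;m[:150]=0;m[205:]=0
c=max(cv2.findContours(m,0,2)[0],key=cv2.contourArea);print(cv2.minAreaRect(c),[onz("top",p,12) for p in cv2.boxPoints(cv2.minAreaRect(c))])
```

```text
pad [[550.02 326.59  60.  ]
 [557.77 254.07  60.  ]
 [515.23 254.65  50.  ]
 [506.86 326.29  50.  ]] [532.47 290.4   55.  ]
yaw -0.1855249609031172
6.096316744958602 43.9996110050194
lens [ 650.87 -311.46  103.96] L at z98 top [ 652.28 -313.91   98.  ] scene [ 647.6 -315.6   98. ]
[ 666.59 -282.62  140.74] [ 646.55 -341.29   40.72]
foot [array([ 713.91, -259.57,   12.  ]), array([ 712.44, -368.76,   12.  ])]
handle [[548.34  75.32  80.  ]
 [543.28  54.08  80.  ]
 [476.12  71.42  80.  ]
 [479.43  92.51  80.  ]] [511.79  73.33  80.  ]
yaw -14.234672755761796 70.19099816767266
((234.08509826660156, 231.55601501464844), (25.573017120361328, 36.07276916503906), 14.931418418884277)
[[472.96 123.57  40.  ]
 [567.97  99.11  40.  ]
 [549.9   31.04  40.  ]
 [455.28  56.07  40.  ]] [511.53  77.45  40.  ]
98.10368292593839 -14.43916796048434
70.42867669577555 -104.86560260412554
((357.5, 168.0), (6.0, 7.0), 90.0) [array([ 700.  , -260.99,   12.  ]), array([ 699.98, -280.89,   12.  ]), array([ 682.72, -280.42,   12.  ]), array([ 682.73, -260.55,   12.  ])]
```

Request:
servo_tool([
  [1, 1, 0.3, 0, 0, 1, 255],
  [1, 1, 0.3, 0, 0, 1, 255],
  [1, 1, 0.3, 0, 0, 1, 255],
  [1, 1, 0.3, 0, 0, 1, 255],
  [1, 1, 0.3, 0, 0, 1, 255],
], grip_force=40)

```text
clock: 0.52
eef_pos: [324.4, -481.8, 262.4]
tcp_rot: [0.0, 0.901, 0.434, 0.0]
force: [0.0, -0.7, 1.8]
finger_gap: 25.6
gripper_force: 0.0
```

Request:
servo_tool([
  [1, 1, 0, 0, 0, 1, 255],
  [1, 1, 0, 0, 0, 1, 255],
  [1, 1, 0, 0, 0, 1, 255],
  [1, 1, 0, 0, 0, 1, 255],
  [1, 1, 0, 0, 0, 1, 255],
])

```text
clock: 0.93
eef_pos: [423.6, -382.2, 261.0]
tcp_rot: [-0.0, 0.759, 0.651, 0.0]
force: [1.0, -0.2, 0.2]
finger_gap: -0.3
gripper_force: 0.0
```

Request:
servo_tool([
  [0.6, 1, 0, 0, 0, 1, 255],
  [0.6, 1, 0, 0, 0, 1, 255],
  [0.6, 1, 0, 0, 0, 1, 255],
  [0.6, 1, 0, 0, 0, 1, 255],
  [0.6, 1, 0, 0, 0, 1, 255],
])

```text
clock: 1.35
eef_pos: [482.0, -284.1, 261.1]
tcp_rot: [-0.0, 0.566, 0.825, -0.0]
force: [-0.1, -0.3, 0.4]
finger_gap: 0.2
gripper_force: 0.0
```

Request:
servo_tool([
  [0, 1, 0, 0, 0, 1, 255],
  [0, 1, 0, 0, 0, 1, 255],
  [0, 1, 0, 0, 0, 1, 255],
  [0, 1, 0, 0, 0, 1, 255],
  [0, 1, 0, 0, 0, 1, 255],
])

```text
clock: 1.77
eef_pos: [481.4, -185.0, 261.4]
tcp_rot: [0.0, 0.335, 0.942, -0.0]
force: [0.2, -0.1, 0.0]
finger_gap: 0.1
gripper_force: 0.0
```

Request:
servo_tool([
  [0, 1, 0, 0, 0, 0.83, 255],
  [0, 1, 0, 0, 0, 0.83, 255],
  [0, 1, 0, 0, 0, 0.83, 255],
  [0, 1, 0, 0, 0, 0.83, 255],
  [0, 1, 0, 0, 0, 0.83, 255],
])

```text
clock: 2.18
eef_pos: [481.9, -85.1, 261.3]
tcp_rot: [0.0, 0.126, 0.992, -0.0]
force: [-0.6, 0.3, 0.3]
finger_gap: -0.1
gripper_force: 0.0
```

Run:
```python
from h import *
np.set_printoptions(precision=2,suppress=True)
s=get_state();print(s["clock"],s["eef_pos"],s["joint_positions"],rot(s).as_matrix())
f=lambda o,s,p:np.array(o)+(np.array(p)+.5)/s-.5
T2=lambda *p:f((345,147),6.25,p)
S4=lambda *p:f((130,120),400/72,p)
a=tri([("top",T2(145,185)),("scene",S4(210,143))]);b=tri([("top",T2(307,187)),("scene",S4(115,73))])
d=a-b;print(a,b,(a+b)/2,np.degrees(np.arctan2(-d[0],d[1])),np.degrees(np.arcsin(d[2]/np.linalg.norm(d))))
```

```text
2.1833 [481.87 -85.05 261.28] [-0.31  0.26  1.84 -0.    1.04 -1.63] [[-0.97  0.25 -0.  ]
 [ 0.25  0.97 -0.  ]
 [-0.   -0.   -1.  ]]
[ 656.93 -279.05   87.85] [ 656.17 -347.47   89.77] [ 656.55 -313.26   88.81] -0.6364734768392948 -1.6122369929938387
```

Request:
servo_tool([
  [0, 1, 0, 0, 0, 0, 255],
  [0, 1, 0, 0, 0, 0, 255],
  [0, 1, 0, 0, 0, 0, 255],
])

```text
clock: 2.43
eef_pos: [481.8, 16.7, 261.2]
tcp_rot: [-0.0, 0.129, 0.992, 0.0]
force: [0.2, -0.3, -0.0]
finger_gap: -0.2
gripper_force: 0.0
```

Request:
servo_tool([
  [0.25, 1, 0, 0, 0, 0, 255],
  [0.25, 1, 0, 0, 0, 0, 255],
  [0.25, 1, 0, 0, 0, 0, 255],
])

```text
clock: 2.68
eef_pos: [508.1, 117.2, 261.2]
tcp_rot: [0.0, 0.129, 0.992, 0.0]
force: [-0.3, 0.7, -1.0]
finger_gap: 0.0
gripper_force: 0.0
```

Request:
servo_tool([
  [0.25, 1, 0, 0, 0, 0, 255],
  [0.25, 1, 0, 0, 0, 0, 255],
  [0.25, 1, 0, 0, 0, 0, 255],
])

```text
clock: 2.93
eef_pos: [533.5, 217.4, 260.9]
tcp_rot: [0.0, 0.129, 0.992, 0.0]
force: [-0.5, -0.3, 0.2]
finger_gap: -0.2
gripper_force: 0.0
```

Request:
servo_tool([
  [0, 0.74, -1, 0, 0, 0, 255],
  [0, 0.74, -1, 0, 0, 0, 255],
  [0, 0.74, -1, 0, 0, 0, 255],
  [0, 0.74, -1, 0, 0, 0, 255],
])

```text
clock: 3.27
eef_pos: [530.7, 290.2, 154.7]
tcp_rot: [-0.004, 0.128, 0.992, -0.002]
force: [-1.7, 0.5, -0.9]
finger_gap: -0.1
gripper_force: 0.0
```

Request:
servo_tool([
  [0, 0, -0.8, 0, 0, 0, 255],
  [0, 0, -0.8, 0, 0, 0, 255],
  [0, 0, -0.8, 0, 0, 0, 255],
  [0, 0, -0.8, 0, 0, 0, 255],
  [0, 0, -0.8, 0, 0, 0, 255],
])

```text
clock: 3.68
eef_pos: [533.4, 289.0, 83.2]
tcp_rot: [0.001, 0.127, 0.992, 0.0]
force: [-0.5, -0.2, 1.7]
finger_gap: 0.0
gripper_force: 0.0
```

Run:
```python
from h import *
s=get_state();print(s["clock"],s["eef_pos"])
t=camera("top")[155:255,100:220];c=camera("scene")[200:300,310:430]
cv2.imwrite("pics/tr.png",np.hstack([cv2.resize(t,(400,333)),cv2.resize(c,(400,333))]))
```

```text
3.6833 [533.39528036 288.96806916  83.22276503]
```

View pics/tr.png

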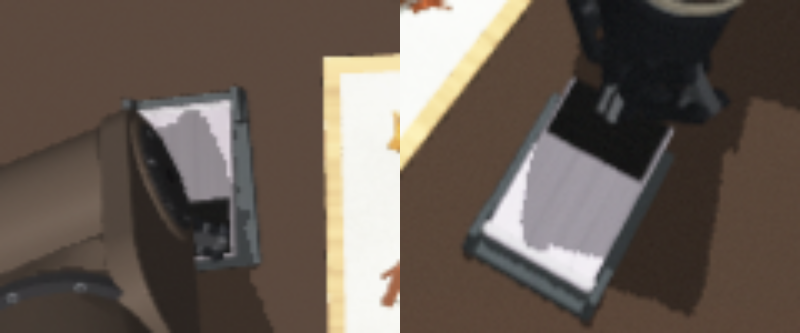

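The fingertips are over the pad. I'll press in stages and watch the force.

Request:
servo_tool([
  [0, 0, -0.12, 0, 0, 0, 255],
  [0, 0, -0.24, 0, 0, 0, 255],
  [-0.01, 0, -0.32, 0, 0, 0, 255],
  [-0.02, 0, -0.38, 0, 0, 0, 255],
  [-0.03, 0, -0.43, 0, 0, 0, 255],
  [-0.04, 0, -0.47, 0, 0, 0, 255],
  [-0.04, 0, -0.47, 0, 0, 0, 255],
  [-0.04, 0, -0.47, 0, 0, 0, 255],
])

```text
clock: 4.45
eef_pos: [528.1, 289.5, 34.1]
tcp_rot: [0.0, 0.125, 0.992, -0.0]
force: [0.3, -2.7, 7.8]
finger_gap: 0.2
gripper_force: 4.1
```

Request:
servo_tool([
  [0, 0, -0.01, 0, 0, 0, 255],
  [0, 0, -0.02, 0, 0, 0, 255],
  [0, 0, -0.02, 0, 0, 0, 255],
  [0, 0, -0.02, 0, 0, 0, 255],
])

```text
clock: 4.78
eef_pos: [527.9, 289.5, 32.3]
tcp_rot: [0.0, 0.125, 0.992, -0.0]
force: [-0.6, -3.7, 8.6]
finger_gap: 0.4
gripper_force: 4.5
```

Request:
servo_tool([
  [0, 0, -0.01, 0, 0, 0, 255],
  [0, 0, -0.01, 0, 0, 0, 255],
  [0, 0, -0.01, 0, 0, 0, 255],
])

```text
clock: 5.03
eef_pos: [528.0, 289.5, 31.9]
tcp_rot: [0.0, 0.125, 0.992, -0.0]
force: [-2.0, -3.7, 15.7]
finger_gap: -0.2
gripper_force: 7.2
```

Request:
servo_tool([
  [0, 0, -0.01, 0, 0, 0, 255],
  [0, 0, -0.01, 0, 0, 0, 255],
  [0, 0, -0.01, 0, 0, 0, 255],
])

```text
clock: 5.28
eef_pos: [527.9, 289.5, 31.6]
tcp_rot: [0.0, 0.125, 0.992, 0.0]
force: [-5.4, -5.3, 22.7]
finger_gap: 0.1
gripper_force: 11.5
```

Request:
servo_tool([
  [0.01, 0, 0.1, 0, 0, 0, 255],
  [0.02, 0, 0.2, 0, 0, 0, 255],
  [0.04, 0, 0.3, 0, 0, 0, 255],
  [0.04, 0, 0.6, 0, 0, 0, 255],
  [0.04, 0, 1, 0, 0, 0, 255],
  [0.04, 0, 1, 0, 0, 0, 255],
])

```text
clock: 5.78
eef_pos: [533.8, 290.7, 136.2]
tcp_rot: [0.003, 0.125, 0.992, 0.002]
force: [1.0, -0.5, -0.5]
finger_gap: -0.1
gripper_force: 0.0
```

Run:
```python
from h import *
s=get_state();print(s["clock"],s["eef_pos"],s["force"])
c=camera("scene")[200:300,310:430];cv2.imwrite("pics/tr2.png",cv2.resize(c,(400,333)))
```

```text
5.7833 [533.84143046 290.68184996 136.16672622] [ 1.03159711 -0.46650323 -0.50338018]
```

View pics/tr2.png

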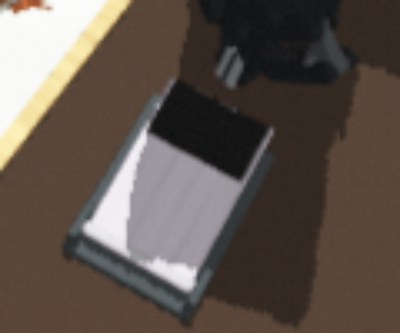

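The treadle is up again (plate tilted as before). Now to the block.

Request:
servo_tool([
  [0, -0.6, 0.5, 0, 0, 0, 0],
  [-0.1, -1, 0.5, 0, 0, 0, 0],
  [-0.1, -1, 0.5, 0, 0, 0, 0],
  [-0.1, -1, 0.5, 0, 0, 0, 0],
])

```text
clock: 6.17
eef_pos: [521.2, 186.1, 181.0]
tcp_rot: [-0.0, 0.126, 0.992, -0.0]
force: [-0.5, 1.0, -0.7]
finger_gap: 48.1
gripper_force: 0.0
```

Request:
servo_tool([
  [-0.1, -1, 0, 0, 0, 0, 0],
  [-0.1, -1, 0, 0, 0, 0, 0],
  [-0.1, -1, 0, 0, 0, 0, 0],
])

```text
clock: 6.42
eef_pos: [510.6, 87.0, 179.1]
tcp_rot: [-0.001, 0.125, 0.992, -0.0]
force: [1.6, -0.4, -0.0]
finger_gap: 83.1
gripper_force: 0.0
```

Request:
servo_tool([
  [0, -0.16, -0.5, 0, 0, 0, 0],
  [0, -0.16, -0.5, 0, 0, 0, 0],
  [0, -0.16, -0.5, 0, 0, 0, 0],
  [0, -0.16, -0.5, 0, 0, 0, 0],
  [0, -0.16, -0.5, 0, 0, 0, 0],
])

```text
clock: 6.83
eef_pos: [512.1, 74.2, 130.6]
tcp_rot: [0.0, 0.124, 0.992, 0.0]
force: [0.5, -0.0, 0.1]
finger_gap: 85.0
gripper_force: 0.0
```

Run:
```python
from h import *
import bench
s=get_state();p=s["eef_pos"];print(s["clock"],p,s["force"],np.array([512,73.5,80])-p,s["finger_gap"],getattr(bench,"hold_point_z",None))
print([k for k in dir(bench) if not k.startswith("_")])
c=camera("scene")[120:240,240:384]
cv2.imwrite("pics/b.png",cv2.resize(c,(720,600),interpolation=cv2.INTER_CUBIC))
```

```text
6.8333 [512.09653397  74.24118738 130.55650468] [ 0.49894483 -0.0287125   0.12827954] [ -0.09653397  -0.74118738 -50.55650468] 84.96731397989022 18.700000000000003
['MotionError', 'camera', 'camera_info', 'get_state', 'hold_point_z', 'sign_off']
```

View pics/b.png

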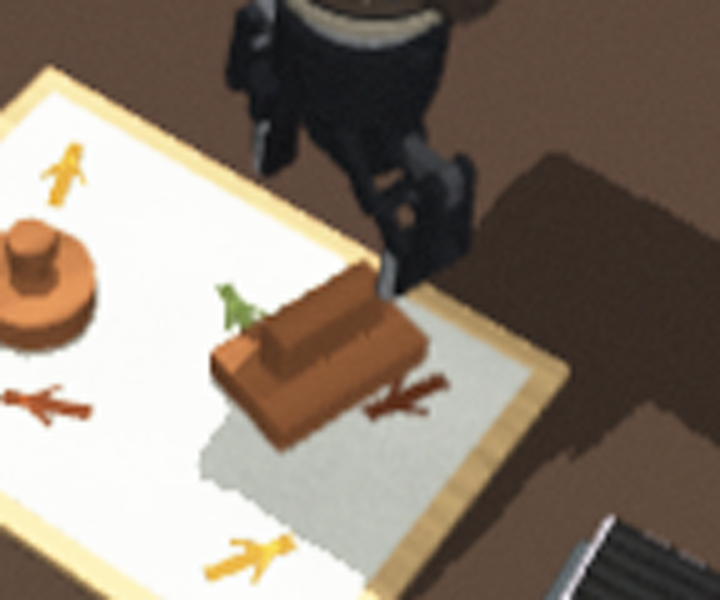

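The open jaws straddle the handle direction (handle near 330,310 in the crop), so I'll descend and grip.

Request:
servo_tool([
  [0, 0, -0.3, 0, 0, 0, 0],
  [0, 0, -0.6, 0, 0, 0, 0],
  [0, 0, -0.75, 0, 0, 0, 0],
  [0, 0, -0.86, 0, 0, 0, 0],
  [0, 0, -0.86, 0, 0, 0, 0],
  [0, 0, -0.86, 0, 0, 0, 0],
])

```text
clock: 7.38
eef_pos: [512.1, 74.2, 44.8]
tcp_rot: [0.0, 0.124, 0.992, 0.0]
force: [0.4, -0.7, 1.1]
finger_gap: 85.1
gripper_force: 0.0
```

Request:
servo_tool([
  [0, 0, 0, 0, 0, 0, 160],
  [0, 0, 0, 0, 0, 0, 190],
  [0, 0, 0, 0, 0, 0, 255],
  [0, 0, 0, 0, 0, 0, 255],
  [0, 0, 0, 0, 0, 0, 255],
  [0, 0, 0, 0, 0, 0, 255],
  [0, 0, 0, 0, 0, 0, 255],
  [0, 0, 0, 0, 0, 0, 255],
  [0, 0, 0, 0, 0, 0, 255],
  [0, 0, 0, 0, 0, 0, 255],
], grip_force=60)

```text
clock: 8.22
eef_pos: [512.0, 73.7, 44.7]
tcp_rot: [0.0, 0.125, 0.992, 0.0]
force: [-1.5, 0.4, 4.8]
finger_gap: 21.3
gripper_force: 61.2
```

Request:
servo_tool([
  [0, 0, 0.1, 0, 0, 0, 255],
  [0, 0, 0.3, 0, 0, 0, 255],
  [0, 0, 0.6, 0, 0, 0, 255],
  [0, 0, 0.8, 0, 0, 0, 255],
  [0, 0, 1, 0, 0, 0, 255],
  [0, 0, 1, 0, 0, 0, 255],
])

```text
clock: 8.72
eef_pos: [513.0, 73.7, 148.0]
tcp_rot: [0.003, 0.125, 0.992, 0.0]
force: [0.1, -0.5, -2.1]
finger_gap: 21.4
gripper_force: 60.4
```

Request:
servo_tool([
  [0, 0, 0.2, 0, 0, 0, 255],
  [0, -0.1, 0.4, 0, 0, -0.2, 255],
  [0.1, -0.3, 0.6, 0, 0, -0.4, 255],
  [0.2, -0.5, 0.8, 0, 0, -0.6, 255],
  [0.2, -0.7, 1, 0, 0, -0.8, 255],
  [0.2, -0.9, 1, 0, 0, -0.9, 255],
  [0.2, -1, 1, 0, 0, -1, 255],
  [0.2, -1, 1, 0, 0, -1, 255],
])

```text
clock: 9.38
eef_pos: [531.5, -28.0, 243.8]
tcp_rot: [-0.0, 0.379, 0.925, -0.0]
force: [0.1, 0.4, -1.9]
finger_gap: 21.1
gripper_force: 60.2
```

Request:
servo_tool([
  [0.1, -0.2, 0, 0, 0, -0.2, 255],
  [0.1, -0.4, 0, 0, 0, -0.4, 255],
  [0.2, -0.6, 0, 0, 0, -0.6, 255],
  [0.2, -0.8, 0, 0, 0, -0.8, 255],
  [0.2, -1, 0, 0, 0, -0.9, 255],
  [0.2, -1, 0, 0, 0, -1, 255],
  [0.2, -1, 0, 0, 0, -1, 255],
])

```text
clock: 9.97
eef_pos: [551.5, -126.5, 243.3]
tcp_rot: [-0.001, 0.605, 0.796, -0.0]
force: [-0.3, -0.1, -2.1]
finger_gap: 21.4
gripper_force: 60.2
```

Request:
servo_tool([
  [0.1, -0.2, 0, 0, 0, -0.1, 255],
  [0.1, -0.4, 0, 0, 0, -0.2, 255],
  [0.2, -0.6, 0, 0, 0, -0.3, 255],
  [0.2, -0.8, 0, 0, 0, -0.4, 255],
  [0.2, -1, 0, 0, 0, -0.54, 255],
  [0.2, -1, 0, 0, 0, -0.54, 255],
  [0.2, -1, 0, 0, 0, -0.54, 255],
])

```text
clock: 10.55
eef_pos: [571.7, -226.0, 243.5]
tcp_rot: [-0.001, 0.709, 0.705, -0.0]
force: [0.5, 0.5, -2.4]
finger_gap: 21.2
gripper_force: 60.2
```

Request:
servo_tool([
  [0, -0.2, 0, 0, -0.15, 0, 255],
  [0, -0.4, 0, 0, -0.3, 0, 255],
  [0.1, -0.6, 0, 0, -0.5, 0, 255],
  [0.1, -0.7, 0, 0, -0.7, 0, 255],
  [0.1, -0.8, 0, -0.01, -0.83, 0, 255],
  [0.1, -0.87, 0, -0.01, -0.83, 0, 255],
  [0.1, -0.87, 0, -0.01, -0.83, 0, 255],
  [0.1, -0.87, 0, -0.01, -0.83, 0, 255],
  [0.1, -0.87, 0, -0.01, -0.83, 0, 255],
])

```text
clock: 11.3
eef_pos: [582.5, -312.3, 244.5]
tcp_rot: [0.153, 0.693, 0.688, 0.151]
force: [-0.6, 0.7, -2.3]
finger_gap: 21.2
gripper_force: 60.2
```

Run:
```python
from h import *
np.set_printoptions(precision=3,suppress=True)
s=get_state();p=s["eef_pos"];print(s["clock"],p,s["force"],s["finger_gap"],s["joint_positions"]);M=rot(s).as_matrix();print(M)
a=camera("top");b=camera("scene")
cv2.imwrite("pics/t_f.png",a);cv2.imwrite("pics/s_f.png",b)
g=lambda n,im,f:(lambda u:cv2.resize(im[int(u[1])-38:int(u[1])+38,int(u[0])-50:int(u[0])+50],(800,600),interpolation=cv2.INTER_CUBIC))(proj(n,p))
print(proj("top",p),proj("scene",p))
cv2.imwrite("pics/fs.png",g("scene",b,8));cv2.imwrite("pics/ft.png",g("top",a,8))
```

```text
11.3 [ 582.489 -312.276  244.467] [-0.597  0.675 -2.257] 21.24143457071599 [-0.696  0.421  1.713  0.421  0.708 -0.97 ]
[[ 0.007  0.908  0.42 ]
 [ 1.    -0.006 -0.004]
 [-0.001  0.42  -0.908]]
[400.816 199.728] [167.013  80.032]
```

View pics/fs.png

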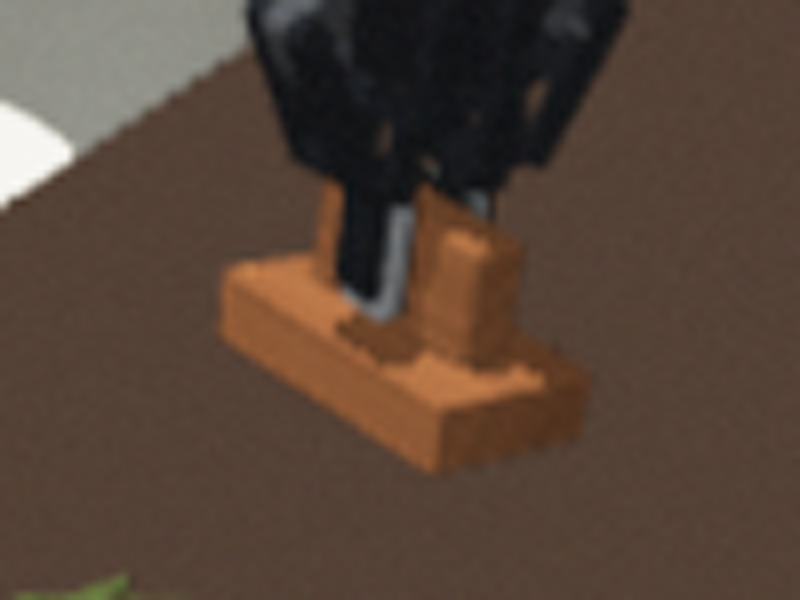

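View pics/ft.png

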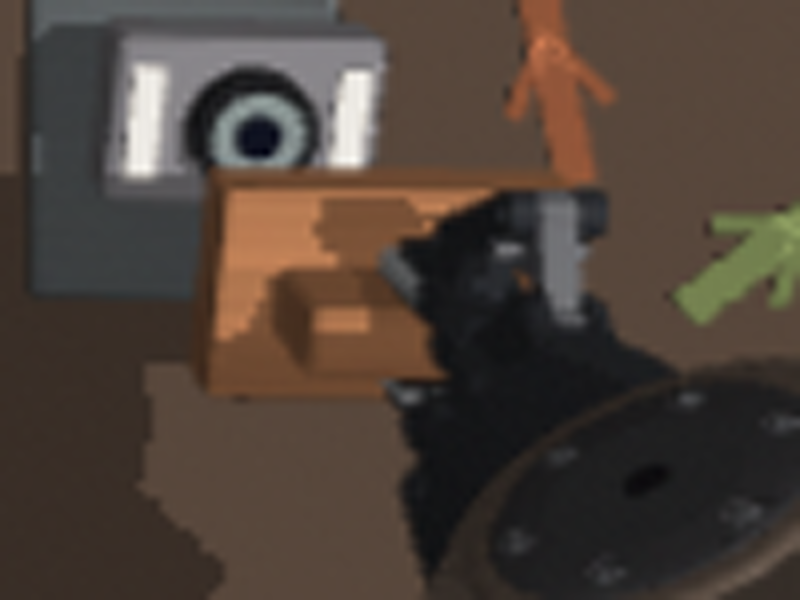

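The block is held upright above the lens. Scene-crop body corners are at (222,335), (225,272), (443,410), (437,473), (580,437) and (590,378), and in the top crop the left underside corners are at about (213,170) and (207,396). I'll compute the block centre from these.

Run:
```python
from h import *
from scipy.optimize import least_squares
np.set_printoptions(precision=2,suppress=True)
s=get_state();p=s["eef_pos"];M=rot(s).as_matrix();ex,ey,ez=M[:,0],M[:,1],-M[:,2]
sc=[((222,335),-1,1,-34),((225,272),-1,1,-6),((443,410),1,1,-6),((437,473),1,1,-34),((580,437),1,-1,-34),((590,378),1,-1,-6)]
tp=[((213,170),1,1,-34),((207,396),1,-1,-34)]
ob=[]
for n,L in(("scene",sc),("top",tp)):
    u=proj(n,p);o=np.array([int(u[0])-50,int(u[1])-38]);F=np.array([8,600/76])
    for q,a,b,c in L: ob.append((n,o+(np.array(q)+.5)/F-.5,a*50*ex+b*32*ey+c*ez))
for nm,O in(("both",ob),("scene",ob[:6])):
    r=least_squares(lambda c:np.concatenate([proj(n,c+d)-q for n,q,d in O]),p)
    print(nm,"centre",r.x,"rel tool axes",M.T@(r.x-p),r.fun.reshape(-1,2).tolist() if nm=="both" else "")
# rotation residual too
r=least_squares(lambda v:np.concatenate([proj(n,v[:3]+R.from_rotvec(v[3:]).apply(d))-q for n,q,d in ob]),np.r_[p,0,0,0])
print("with rot",r.x[:3],np.degrees(r.x[3:]),M.T@(r.x[:3]-p))
# lens centre again from views
y=np.radians(-.7);cz=R.from_euler("z",y).apply([-np.sin(np.radians(25)),0,np.cos(np.radians(25))])
print("target centre",np.array([651,-313.8,98])+154*cz)
```

```text
both centre [ 577.08 -314.55  242.14] rel tool axes [-2.23 -5.79 -0.2 ] [[-0.761056487479749, 1.1503293478023124], [-0.10635884269970575, -1.2517092204435443], [0.014832274901294795, -1.1154293577568524], [-0.7554229073734291, 1.3818295853149323], [0.11034245988483349, 1.269379689563678], [0.6116486581753975, -1.3310237609897229], [0.6359940679851661, 1.8110925812138134], [-1.1426164484116725, -1.0971774969552257]]
scene centre [ 563.31 -334.96  220.91] rel tool axes [-22.71 -27.08  13.35] 
with rot [ 577.91 -313.74  243.67] [-1.22  2.17 -0.23] [-1.42 -4.39 -1.25]
target centre [ 585.92 -313.    237.57]
```

Request:
servo_tool([
  [0.02, 0, -0.04, 0, 0, 0, 255],
  [0.04, 0, -0.08, 0, 0, 0, 255],
  [0.04, 0, -0.08, 0, 0, 0, 255],
  [0.04, 0, -0.08, 0, 0, 0, 255],
  [0.04, 0, -0.08, 0, 0, 0, 255],
  [0.04, 0, -0.08, 0, 0, 0, 255],
  [0.04, 0, -0.08, 0, 0, 0, 255],
  [0.04, 0, -0.08, 0, 0, 0, 255],
])

```text
clock: 12.07
eef_pos: [585.8, -313.4, 236.5]
tcp_rot: [0.154, 0.694, 0.687, 0.151]
force: [-0.2, -0.6, -2.1]
finger_gap: 21.7
gripper_force: 60.2
```

Request:
servo_tool([
  [0, 0, 0, 0, 0, 0, 255],
  [0, 0, 0, 0, 0, 0, 255],
  [0, 0, 0, 0, 0, 0, 255],
  [0, 0, 0, 0, 0, 0, 255],
  [0, 0, 0, 0, 0, 0, 255],
  [0, 0, 0, 0, 0, 0, 255],
  [0, 0, 0, 0, 0, 0, 255],
  [0, 0, 0, 0, 0, 0, 255],
  [0, 0, 0, 0, 0, 0, 255],
  [0, 0, 0, 0, 0, 0, 255],
])

```text
clock: 12.9
eef_pos: [585.8, -313.3, 236.3]
tcp_rot: [0.154, 0.694, 0.687, 0.151]
force: [-1.1, -0.3, -2.6]
finger_gap: 21.6
gripper_force: 60.2
```

```bash
python3 -c "
from bench import *
print(sign_off())"
```

```text
the job is handed in; nothing more can be done
None
```

The job is handed in at about 13 s: I pressed the treadle to its stop and let it come up, and the arm is holding the block still, carved face to the lens. From my image measurements (good to a few mm) the underside is about 120 mm from the lens and centred, with the long side along the head's. No verdict came back.

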